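Lay the steel comb in its tray handle-first

TASK

Pick up the stainless steel comb, turn it end for end and set it down flat in the white comb tray, lying straight along it, with all its teeth inside the walled bay and its handle out on the flat open tongue, ready to be taken by the handle. Set it down rather than letting it drop, let go of it, and leave the black comb where it lies.

Things in the scene. Friction and masses are not known exactly. Their poses are not given: they have to be found in the camera images.
- comb: Shiny steel comb flat on the bench, 210 mm long, 60 to 115 g. Origin: under its middle, near the centre of mass; own x to the toothed end, z up. Handle x -105 to -5 mm, 18 wide, 10 thick, on the x axis; neck to 10; toothed head 10 to 105 mm, 30 wide, 6 thick, teeth to -y. Grip across the handle by the neck (x = -22 mm). Its teeth start pointing away from the robot, within 30 degrees.
- comb_handle_end (a point): The free end of the steel comb's handle, at x = -105 mm, y = 0, z = 5 mm in the comb's own frame.
- tray: White comb tray fixed on the bench, 270 x 88 mm, floor 6 mm thick. Origin at bench level, own x to the open end. x -145 to -15 mm: bay with 4 mm walls, 21 mm high above the bench, on both sides and the -x end, 80 mm wide inside. x -15 to 125 mm: flat tongue, no walls, pointing away from the robot within 30 degrees. Comb goes teeth to -x, its origin at about x = -15, y = 0 mm.
- black_comb: Black plastic comb of the same shape and size (origin and axes as on the steel comb), about 40 g, lying on the bench beside the steel one; either may be the nearer to the middle. It is not wanted and stays where it is.
There are look-alikes about, which are no part of the job. Several things look just like the comb: the one meant starts nearest to the robot's base.

How it is judged:
By the outcome, as a careful person would: the job done as asked, in the order asked, and still so for the second after the job is handed in, with the robot touching nothing.
It also fails if it takes over 38 s, if anything falls off the work surface, if the arm or the gripper's body presses on something with over 40 N, if the wrist force passes 120 N, or if a joint passes its speed limit or range.

ROBOT

A 6-joint arm with a two-finger parallel gripper is mounted at the origin on the work surface. World frame = base frame: x ahead of the robot, y to its left, z up, the work surface at z = 0. Lengths are in mm, angles in degrees, forces in N, time in s.
With the tool pointing down it reaches from about 325 to 850 mm from the base axis. Payload 15.5 kg.
Tool frame: the origin (TCP) lies midway between the tips of the shut fingers; the grasp point (between the pads) lies 19 mm behind it; z points along the fingers, y is the direction in which the jaws open and shut (so a half turn about z gives the same grasp; the last joint's range is limited). The gripper opens to 91 mm and grips with 3 to 60 N. Pads are 32 mm wide; open, the fingers measure 118 mm over their backs; the gripper's body (76 mm by 178 mm) begins 60 mm behind the grasp point.
Start: joints at [64.544, 28.281, 77.091, -0, 74.628, -5.472], TCP at [213.602, 587.367, 182.615] pointing down, gripper open.
Joint ranges: [-166.48, 166.48], [-47.26, 123.95], [12.59, 153.08], [-70.14, 250.14], [6.76, 159.57], [-176.63, 176.63]. Speed limits (degrees/s): [108.29, 108.29, 147.25, 172.46, 172.46, 172.46].

INTERFACE

Orientations are given as [roll, pitch, yaw] about the fixed x, y, z axes, in that order (R = Rz(yaw) Ry(pitch) Rx(roll)).
In Python, from plant import get_state, vision, robot gives the robot as it stands.
- The arm moves only by the tool play_rows, never from a script. Its argument "increments" is a list of rows, each a list of 3 entries, a list of its own where there are three numbers: the turn, a rotation vector about the tool's x, y, z in units of 0.08 rad (1.0 is 0.08 rad), then the shift along the tool's x, y, z in units of 2.5 cm (1.0 is 2.5 cm), then the opening, from 0 (shut) to 1 (fully open). In form: [[[rx, ry, rz], [tx, ty, tz], fingers], ...]. A call has 1 to 10 rows; each row shifts and turns the commanded pose from where the row before left it, along the tool's axes as they then stand; what a row does not reach is not made up. A row lasts 1/12 s, in which the tool goes at most 41.7 mm and 7.16 degrees, less where a joint would pass 70% of its speed; a pose out of reach is approached as far as the arm can. A call with a number of a shift or a turn outside -1 to 1 is refused whole. A call with a gripper value outside its range is refused whole. The fingers move at their own pace and stop on an object; "grip_force" is the grip in N (left out, the last holds). Time passes only in rows, so rows that do not move let the fingers close. It gives the time, the measured TCP pose, the force and the opening at its end, in the units of the state.
- get_state(): the state, without advancing time (a new reading comes with each control period).
- vision.get_image(name): name is "side" or "top" or "wrist"; returns (picture, depth): 400x640x3 uint8, red, green, blue; 400x640 float32, mm along the optical axis (not along the pixel's ray), 0 where there is no reading.
- vision.camera_params(name): a dict with "intrinsics" (3x3 intrinsics, pixels), "dist" ([k1, k2, p1, p2, k3] as OpenCV has them; the pictures are not rectified), "world_to_cam" (4x4, takes a point from world to camera coordinates). Camera axes: x right, y down, z forward; pixel columns grow to the right and rows downward; lengths in mm; the calibration is good to about 2 mm. A picture is of the moment at which its call begins: read the wrist's pose just before it. camera_params takes no time and is no camera call; for the wrist camera it gives the pose at the moment of the call.
- robot.hand_in(): hands the job in, once; it reports no verdict.
The state is a dict: "time_s": time; "q": joint angles; "qvel": joint speeds; "tau": joint torques, N m; "eef_pos": TCP position; "tcp_rot": TCP orientation; "force": force on the tool from outside, world axes, zero at the start; "moment": the same for the moment, N m; "opening": opening from 0.0 (shut) to 1.0 (fully open).
Only numpy, scipy, OpenCV 4.12 (cv2) and the standard library are available. Lean on these libraries where they do the work, as an engineer would, in place of code of your own. Each camera call takes 0.05 s, during which the arm holds its last target. There are 200 camera calls.

## Working session

There is one attempt and no reset: what is moved stays moved. The work goes in short steps, Python scripts to look and compute and a tool call to move; the robot and the scene stay as the last step left them, time stands still between calls to the robot, and variables do not carry over. Pictures are saved under pics/ and viewed, about 8 in all and at most 12, crops included, and the job is handed in when it is done.

Besides the shell and the picture viewer there is one more tool, called after "Call:" by a JSON object that holds its "fn" and its "kwargs", one argument or row to a line. play_rows: Moves the arm, as the interface text tells. Its arguments: {"type":"object","properties":{"increments":{"type":"array"},"grip_force":{"type":"number"}},"required":["increments"]}

```bash
ls; mkdir -p pics; cat > h.py <<'E'
import numpy as np, cv2
from plant import get_state, vision, robot
def snap(n):
    p=vision.camera_params(n); im,d=vision.get_image(n); return im,d,p
def save(f,im): cv2.imwrite('pics/'+f,cv2.cvtColor(im,cv2.COLOR_RGB2BGR))
def ray(p,uv,z):
    uv=np.array(uv,float).reshape(-1,1,2)
    n=cv2.undistortPoints(uv,np.array(p['intrinsics']),np.array(p['dist'])).reshape(-1,2)
    T=np.array(p['world_to_cam']);R,t=T[:3,:3],T[:3,3]
    c=-R.T@t; d=np.c_[n,np.ones(len(n))]@R
    return c+d*((z-c[2])/d[:,2])[:,None]
def proj(p,P):
    T=np.array(p['world_to_cam']); r,_=cv2.Rodrigues(T[:3,:3])
    return cv2.projectPoints(np.array(P,float).reshape(-1,1,3),r,T[:3,3],np.array(p['intrinsics']),np.array(p['dist']))[0].reshape(-1,2)
E
python3 - <<'E'
from h import *
print(get_state())
im,d,p=snap('top'); save('top0.png',im); np.savez('top0.npz',im=im,d=d)
im2,d2,p2=snap('side'); save('side0.png',im2)
print(ray(p,[[0,0],[639,0],[0,399],[639,399]],0))
E
```

```text
pics
{'time_s': 0.0, 'q': array([ 6.45455718e+01,  2.83153155e+01,  7.71275047e+01, -7.26430067e-04,
        7.46262085e+01, -5.47090507e+00]), 'qvel': array([ 0.07019173,  0.03446923,  0.01880997, -0.00068922,  0.10848914,
       -0.01489869]), 'tau': array([-2.05103468e-03, -8.78831935e+01, -3.81861520e+01,  7.08136498e-02,
        5.33244316e-02, -3.75700836e-05]), 'eef_pos': array([213.40998294, 587.00116771, 182.03138568]), 'tcp_rot': array([-1.79931219e+02, -5.88419531e-03,  1.60016666e+02]), 'force': array([-0.8135409 , -0.61750426,  0.54441689]), 'moment': array([ 0.00298127,  0.03443292, -0.03320546]), 'opening': 1.0000101117298255}
[[ 1.33884370e+03  8.35290756e+02  1.13686838e-13]
 [ 1.07176872e+03 -1.09530777e+03  1.13686838e-13]
 [ 2.08537403e+02  7.78848980e+02  0.00000000e+00]
 [ 6.01966784e+00 -7.45478629e+02  0.00000000e+00]]
```

View pics/top0.png

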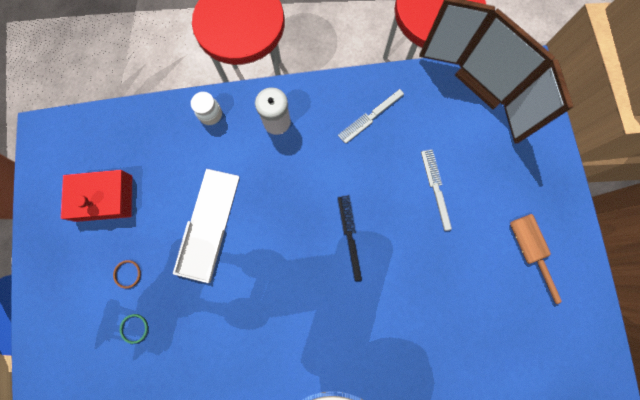

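The top view shows two steel combs, A at about (437,190) and B at about (371,116). The black comb is at (350,238) and the tray at (207,226), with its bay at the bottom and tongue at the top. I'll measure both steel combs and crop.

```bash
python3 - <<'E'
from h import *
im=np.load('top0.npz')['im']; p=vision.camera_params('top')
hsv=cv2.cvtColor(im,cv2.COLOR_RGB2HSV)
m=((hsv[...,1]<110)&(hsv[...,2]>110)).astype(np.uint8)
n,l,s,c=cv2.connectedComponentsWithStats(cv2.morphologyEx(m,cv2.MORPH_CLOSE,np.ones((3,3))))
for i in range(1,n):
    if 150<s[i,4]<8000 and s[i,1]>70 :
        ys,xs=np.where(l==i); W=ray(p,np.c_[xs,ys],5)[:,:2].astype(np.float32)
        r=cv2.minAreaRect(W); print(i,s[i],r, np.linalg.norm(r[0]), cv2.boxPoints(r).round(0).tolist())
mb=(hsv[...,2]<50).astype(np.uint8)
n,l,s,c=cv2.connectedComponentsWithStats(mb)
for i in range(1,n):
    if 320<c[i][0]<370 and s[i,4]>40 and 180<c[i][1]<300:
        ys,xs=np.where(l==i); print('black',cv2.minAreaRect(ray(p,np.c_[xs,ys],5)[:,:2].astype(np.float32)))
A=cv2.resize(im[140:240,390:490],(400,400),interpolation=cv2.INTER_CUBIC)
B=cv2.resize(im[160:290,150:280],(400,400),interpolation=cv2.INTER_CUBIC)
save('crop.png',np.hstack([A,B]))
E
```

```text
9 [ 255   87   36   48 1144] ((845.4249267578125, 34.47520065307617), (136.33848571777344, 85.68045806884766), 17.58197784423828) 846.1275590852259 [[767.0, 55.0], [793.0, -27.0], [923.0, 14.0], [897.0, 96.0]]
10 [338  89  66  54 749] ((797.2905883789062, -218.0535888671875), (32.57926559448242, 213.78306579589844), 32.3472785949707) 826.5710192932262 [[726.0, -136.0], [841.0, -317.0], [868.0, -300.0], [754.0, -119.0]]
11 [190  91  32  35 760] ((877.2784423828125, 214.61990356445312), (103.35120391845703, 68.18114471435547), 30.25716781616211) 903.1495825585199 [[815.0, 218.0], [850.0, 159.0], [939.0, 211.0], [905.0, 270.0]]
12 [421 149  31  82 842] ((578.2721557617188, -346.7540283203125), (212.27902221679688, 33.28977966308594), 3.191258668899536) 674.2677823281115 [[471.0, -336.0], [473.0, -369.0], [685.0, -357.0], [683.0, -324.0]]
13 [581 157  59  11 356] ((589.6300659179688, -828.3587646484375), (168.49746704101562, 19.17011260986328), 87.24931335449219) 1016.7801422157662 [[576.0, -912.0], [595.0, -913.0], [603.0, -745.0], [584.0, -744.0]]
16 [ 172  169   68  115 4144] ((568.0833740234375, 235.00918579101562), (98.19185638427734, 275.7318115234375), 69.17292785644531) 614.7747857939596 [[422.0, 238.0], [679.0, 140.0], [714.0, 232.0], [457.0, 330.0]]
60 [113 260  26  29 157] ((471.1861877441406, 443.07403564453125), (64.01209259033203, 67.28872680664062), 83.28387451171875) 646.7851456111124 [[434.0, 415.0], [501.0, 407.0], [508.0, 471.0], [442.0, 479.0]]
94 [  0 355  13  45 535] ((259.9264831542969, 757.1111450195312), (32.42001724243164, 104.09880828857422), 88.78524017333984) 800.4867660103736 [[208.0, 742.0], [312.0, 740.0], [312.0, 772.0], [208.0, 774.0]]
```

View pics/crop.png

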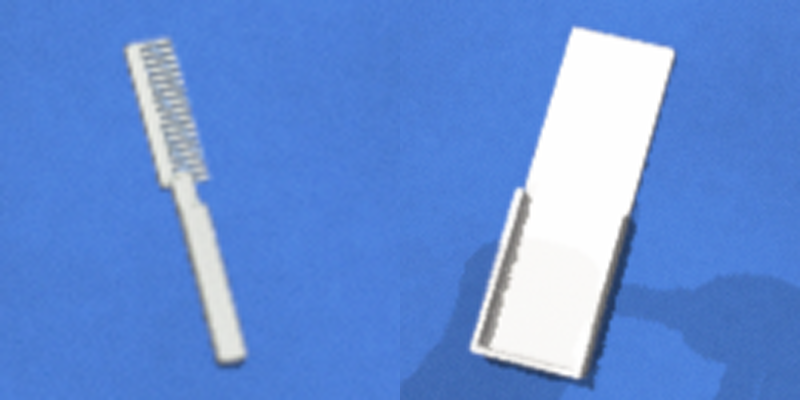

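View pics/side0.png

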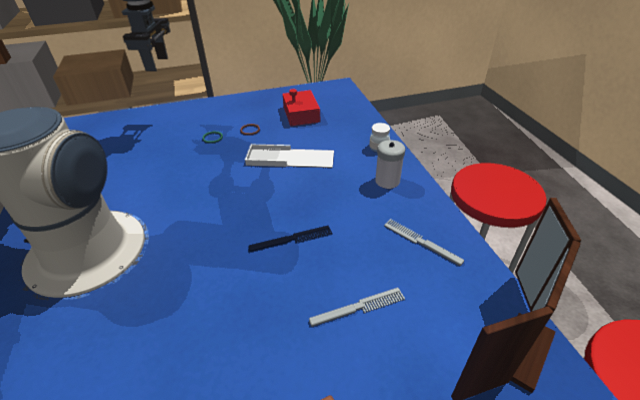

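A (437,190) has its centre at (578,-347), 674 mm from the base. B (371,116) is 827 mm away. **A is the nearer, so it is the one meant.** The crop shows its toothed end away from the robot with the teeth to -y. I'll write a row planner and go above its grip point.

```bash
cat > plan.py <<'E'
import sys,json,numpy as np
from scipy.spatial.transform import Rotation as R
from plant import get_state
# plan.py x y z yaw grip [N] : rows from the standing pose (straightening the tool to point down)
def plan(x,y,z,yaw,g,N=None):
    s=get_state(); P=np.array(s['eef_pos']); A=R.from_euler('xyz',s['tcp_rot'],degrees=True)
    B=R.from_euler('xyz',[180,0,yaw],degrees=True); d=np.array([x,y,z])-P
    w=(A.inv()*B).as_rotvec()
    N=N or int(max(np.ceil(np.linalg.norm(d)/24),np.ceil(np.linalg.norm(w)/.076)))
    out=[]
    for i in range(N):
        t=A.inv().apply(d/N)/25; out.append([(w/N/.08).round(2).tolist(),t.round(3).tolist(),g]); A=A*R.from_rotvec(w/N)
    print('N',N)
    for i in range(0,N,10): print(json.dumps(out[i:i+10]).replace(' ',''))
a=[float(v) for v in sys.argv[1:]]
plan(*a[:5],N=int(a[5]) if len(a)>5 else None)
E
python3 plan.py 545 -348 182 3.2 1
```

```text
N 42
[[[-0.0,0.0,0.81],[-0.601,-0.729,0.001],1.0],[[-0.0,0.0,0.81],[-0.647,-0.688,0.001],1.0],[[-0.0,0.0,0.81],[-0.691,-0.645,0.001],1.0],[[-0.0,0.0,0.81],[-0.731,-0.598,0.001],1.0],[[-0.0,0.0,0.81],[-0.769,-0.549,0.001],1.0],[[-0.0,0.0,0.81],[-0.803,-0.498,0.001],1.0],[[-0.0,0.0,0.81],[-0.834,-0.445,0.001],1.0],[[-0.0,0.0,0.81],[-0.861,-0.39,0.001],1.0],[[-0.0,0.0,0.81],[-0.884,-0.333,0.001],1.0],[[-0.0,0.0,0.81],[-0.904,-0.274,0.001],1.0]]
[[[-0.0,0.0,0.81],[-0.92,-0.215,0.0],1.0],[[-0.0,0.0,0.81],[-0.932,-0.155,0.0],1.0],[[-0.0,0.0,0.81],[-0.94,-0.094,0.0],1.0],[[-0.0,0.0,0.81],[-0.944,-0.032,0.0],1.0],[[-0.0,0.0,0.81],[-0.944,0.029,0.0],1.0],[[-0.0,0.0,0.81],[-0.94,0.091,0.0],1.0],[[-0.0,0.0,0.81],[-0.933,0.152,0.0],1.0],[[-0.0,0.0,0.81],[-0.921,0.212,0.0],1.0],[[-0.0,0.0,0.81],[-0.905,0.272,0.0],1.0],[[-0.0,0.0,0.81],[-0.885,0.33,0.0],1.0]]
[[[-0.0,0.0,0.81],[-0.862,0.387,0.0],1.0],[[-0.0,0.0,0.81],[-0.835,0.442,0.0],1.0],[[-0.0,0.0,0.81],[-0.804,0.496,0.0],1.0],[[-0.0,0.0,0.81],[-0.77,0.547,0.0],1.0],[[-0.0,0.0,0.81],[-0.733,0.596,0.0],1.0],[[-0.0,0.0,0.81],[-0.693,0.643,0.0],1.0],[[-0.0,0.0,0.81],[-0.649,0.686,0.0],1.0],[[-0.0,0.0,0.81],[-0.603,0.727,0.0],1.0],[[-0.0,0.0,0.81],[-0.555,0.765,0.0],1.0],[[-0.0,0.0,0.81],[-0.504,0.799,-0.0],1.0]]
[[[-0.0,0.0,0.81],[-0.451,0.83,-0.0],1.0],[[-0.0,0.0,0.81],[-0.395,0.858,-0.0],1.0],[[-0.0,0.0,0.81],[-0.339,0.882,-0.0],1.0],[[-0.0,0.0,0.81],[-0.281,0.902,-0.0],1.0],[[-0.0,0.0,0.81],[-0.221,0.919,-0.0],1.0],[[-0.0,0.0,0.81],[-0.161,0.931,-0.0],1.0],[[-0.0,0.0,0.81],[-0.1,0.94,-0.0],1.0],[[-0.0,0.0,0.81],[-0.039,0.944,-0.0],1.0],[[-0.0,0.0,0.81],[0.023,0.945,0.0],1.0],[[-0.0,0.0,0.81],[0.084,0.941,0.0],1.0]]
[[[-0.0,0.0,0.81],[0.145,0.934,0.0],1.0],[[-0.0,0.0,0.81],[0.206,0.922,0.0],1.0]]
```

Call:
{"fn": "play_rows", "kwargs": {
  "increments": [
    [[0, 0, 0.81], [-0.6, -0.73, 0], 1],
    [[0, 0, 0.81], [-0.65, -0.69, 0], 1],
    [[0, 0, 0.81], [-0.69, -0.65, 0], 1],
    [[0, 0, 0.81], [-0.73, -0.6, 0], 1],
    [[0, 0, 0.81], [-0.77, -0.55, 0], 1],
    [[0, 0, 0.81], [-0.8, -0.5, 0], 1],
    [[0, 0, 0.81], [-0.83, -0.45, 0], 1],
    [[0, 0, 0.81], [-0.86, -0.39, 0], 1],
    [[0, 0, 0.81], [-0.88, -0.33, 0], 1],
    [[0, 0, 0.81], [-0.9, -0.27, 0], 1]
  ]
}}

```text
time_s: 0.93
eef_pos: [292.6, 363.6, 182.4]
tcp_rot: [-180.0, 0.0, 122.7]
force: [0.9, -0.6, 0.9]
opening: 0.997
```

Call:
{"fn": "play_rows", "kwargs": {
  "increments": [
    [[0, 0, 0.81], [-0.92, -0.22, 0], 1],
    [[0, 0, 0.81], [-0.93, -0.16, 0], 1],
    [[0, 0, 0.81], [-0.94, -0.09, 0], 1],
    [[0, 0, 0.81], [-0.94, -0.03, 0], 1],
    [[0, 0, 0.81], [-0.94, 0.03, 0], 1],
    [[0, 0, 0.81], [-0.94, 0.09, 0], 1],
    [[0, 0, 0.81], [-0.93, 0.15, 0], 1],
    [[0, 0, 0.81], [-0.92, 0.21, 0], 1],
    [[0, 0, 0.81], [-0.9, 0.27, 0], 1],
    [[0, 0, 0.81], [-0.88, 0.33, 0], 1]
  ]
}}

```text
time_s: 1.77
eef_pos: [372.4, 142.0, 182.6]
tcp_rot: [-180.0, 0.0, 85.6]
force: [0.1, 1.0, -0.3]
opening: 1.002
```

Call:
{"fn": "play_rows", "kwargs": {
  "increments": [
    [[0, 0, 0.81], [-0.86, 0.39, 0], 1],
    [[0, 0, 0.81], [-0.83, 0.44, 0], 1],
    [[0, 0, 0.81], [-0.8, 0.5, 0], 1],
    [[0, 0, 0.81], [-0.77, 0.55, 0], 1],
    [[0, 0, 0.81], [-0.73, 0.6, 0], 1],
    [[0, 0, 0.81], [-0.69, 0.64, 0], 1],
    [[0, 0, 0.81], [-0.65, 0.69, 0], 1],
    [[0, 0, 0.81], [-0.6, 0.73, 0], 1],
    [[0, 0, 0.81], [-0.55, 0.76, 0], 1],
    [[0, 0, 0.81], [-0.5, 0.8, 0], 1]
  ]
}}

```text
time_s: 2.6
eef_pos: [453.9, -79.3, 182.5]
tcp_rot: [-180.0, 0.0, 48.4]
force: [0.1, 0.9, -0.4]
opening: 1.0
```

Call:
{"fn": "play_rows", "kwargs": {
  "increments": [
    [[0, 0, 0.81], [-0.45, 0.83, 0], 1],
    [[0, 0, 0.81], [-0.39, 0.86, 0], 1],
    [[0, 0, 0.81], [-0.34, 0.88, 0], 1],
    [[0, 0, 0.81], [-0.28, 0.9, 0], 1],
    [[0, 0, 0.81], [-0.22, 0.92, 0], 1],
    [[0, 0, 0.81], [-0.16, 0.93, 0], 1],
    [[0, 0, 0.81], [-0.1, 0.94, 0], 1],
    [[0, 0, 0.81], [-0.04, 0.94, 0], 1],
    [[0, 0, 0.81], [0.02, 0.94, 0], 1],
    [[0, 0, 0.81], [0.08, 0.94, 0], 1]
  ]
}}

```text
time_s: 3.43
eef_pos: [535.4, -300.5, 182.3]
tcp_rot: [-180.0, 0.0, 11.3]
force: [-0.2, -0.7, -0.6]
opening: 0.999
```

Call:
{"fn": "play_rows", "kwargs": {
  "increments": [
    [[0, 0, 0.81], [0.14, 0.93, 0], 1],
    [[0, 0, 0.81], [0.2, 0.92, 0], 1],
    [[0, 0, 0], [0, 0, 0], 1],
    [[0, 0, 0], [0, 0, 0], 1]
  ]
}}

```text
time_s: 3.77
eef_pos: [551.3, -344.2, 181.9]
tcp_rot: [-180.0, 0.0, 4.0]
force: [0.1, -0.0, -0.1]
opening: 1.003
```

```bash
python3 - <<'E'
from h import *
s=get_state();print(s['eef_pos'],s['tcp_rot'],s['q'],s['time_s'])
im,d,p=snap('wrist'); save('w1.png',im); np.save('w1.npy',im)
import pickle; pickle.dump(p,open('w1.pkl','wb'))
print(ray(p,[[320,200],[0,200],[639,200],[320,0],[320,399]],5))
E
```

```text
[ 551.32895922 -344.23330123  181.86436854] [-1.79963462e+02  3.72009393e-02  4.04148778e+00] [-3.72423694e+01  3.03998917e+01  7.32895456e+01  2.99592831e-03
  7.63626246e+01  4.87154470e+01] 3.7667
[[ 522.62321763 -342.76594055    5.        ]
 [ 495.07829877   42.07753464    5.        ]
 [ 550.01277749 -725.43984708    5.        ]
 [ 736.18575716 -327.96575142    5.        ]
 [ 226.87375038 -363.26081761    5.        ]]
```

View pics/w1.png

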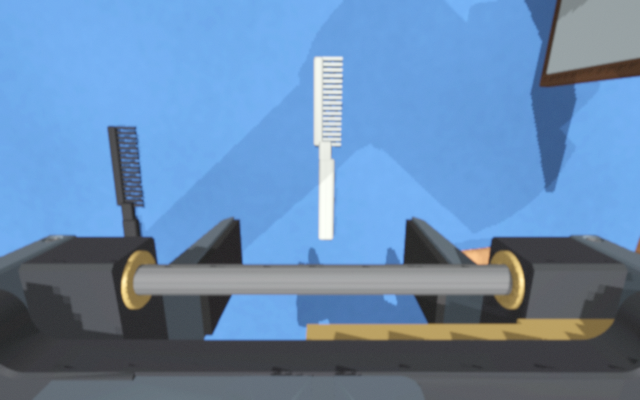

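The wrist view shows the target comb whole: tip at (328,57), handle end at (327,238), teeth to the right. Now I'll measure its axis.

```bash
python3 - <<'E'
from h import *
import pickle
im=np.load('w1.npy');p=pickle.load(open('w1.pkl','rb'))
hsv=cv2.cvtColor(im,cv2.COLOR_RGB2HSV)
m=((hsv[...,1]<80)&(hsv[...,2]>120)).astype(np.uint8); m[:,:290]=0;m[:,370:]=0;m[243:]=0
ys,xs=np.where(m>0); W=ray(p,np.c_[xs,ys],8)[:,:2]
print(len(xs),W.min(0),W.max(0))
a=W[W[:,0]<W[:,0].min()+85]
print('handle',cv2.minAreaRect(a.astype(np.float32)))
v=cv2.fitLine(a.astype(np.float32),cv2.DIST_L2,0,.01,.01).ravel(); v*=np.sign(v[0]);yaw=np.degrees(np.arctan2(v[1],v[0]))
u=v[:2]; n=np.array([-u[1],u[0]])
s=(W-v[2:])@u; t=(W-v[2:])@n
lo,hi=np.percentile(s,[.2,99.8]);print('yaw',yaw,'len',hi-lo,'head t',t[s>lo+130].min(),t[s>lo+130].max())
for k in (lo,hi-210): 
  o=v[2:]+u*(k+105); print('origin',o,'grip',o-22*u)
E
```

```text
4082 [ 473.65021091 -361.96648319] [ 683.82577212 -324.46193019]
handle ((516.5347290039062, -350.38348388671875), (84.83892822265625, 19.10631561279297), 3.8733036518096924)
yaw 3.3887355 len 209.0387412736644 head t -15.94210533315282 16.01662480709419
origin [ 579.04645081 -346.40980806] grip [ 557.08491821 -347.71023049]
origin [ 578.08687284 -346.46662817] grip [ 556.12534025 -347.7670506 ]
```

```bash
python3 plan.py 556.5 -347.8 20 3.5 1 9|cut -c1-80
```

```text
N 9
[[[-0.0,0.0,0.01],[0.023,0.022,0.72],1.0],[[-0.0,0.0,0.01],[0.023,0.022,0.72],1.
```

Call:
{"fn": "play_rows", "kwargs": {
  "increments": [
    [[0, 0, 0.01], [0.023, 0.022, 0.72], 1],
    [[0, 0, 0.01], [0.023, 0.022, 0.72], 1],
    [[0, 0, 0.01], [0.023, 0.022, 0.72], 1],
    [[0, 0, 0.01], [0.023, 0.022, 0.72], 1],
    [[0, 0, 0.01], [0.023, 0.022, 0.72], 1],
    [[0, 0, 0.01], [0.023, 0.022, 0.72], 0.6],
    [[0, 0, 0.01], [0.023, 0.022, 0.72], 0.6],
    [[0, 0, 0.01], [0.023, 0.022, 0.72], 0.6],
    [[0, 0, 0.01], [0.023, 0.022, 0.72], 0.6],
    [[0, 0, 0], [0, 0, 0], 0.6]
  ]
}}

```text
time_s: 4.65
eef_pos: [555.1, -345.8, 17.6]
tcp_rot: [-179.8, 0.2, 3.8]
force: [-0.7, 0.8, -0.7]
opening: 0.667
```

Call:
{"fn": "play_rows", "kwargs": {
  "increments": [
    [[0, 0, 0], [0, 0, 0.2], 0.6],
    [[0, 0, 0], [0, 0, 0.2], 0.6],
    [[0, 0, 0], [0, 0, 0.2], 0.6],
    [[0, 0, 0], [0, 0, 0.08], 0.6],
    [[0, 0, 0], [0, 0, 0], 0.6],
    [[0, 0, 0], [0, 0, 0], 0.6]
  ]
}}

```text
time_s: 5.15
eef_pos: [557.1, -348.3, 3.9]
tcp_rot: [180.0, -0.0, 3.7]
force: [0.6, -0.4, 0.8]
opening: 0.602
```

Call:
{"fn": "play_rows", "kwargs": {
  "increments": [
    [[0, 0, 0], [0, 0, 0], 0],
    [[0, 0, 0], [0, 0, 0], 0],
    [[0, 0, 0], [0, 0, 0], 0],
    [[0, 0, 0], [0, 0, 0], 0],
    [[0, 0, 0], [0, 0, 0], 0],
    [[0, 0, 0], [0, 0, 0], 0],
    [[0, 0, 0], [0, 0, 0], 0],
    [[0, 0, 0], [0, 0, 0], 0]
  ],
  "grip_force": 30
}}

```text
time_s: 5.82
eef_pos: [557.0, -348.2, 3.6]
tcp_rot: [180.0, -0.0, 3.7]
force: [0.3, 0.3, -1.0]
opening: 0.048
```

Call:
{"fn": "play_rows", "kwargs": {
  "increments": [
    [[0, 0, 0], [0, 0, 0], 0],
    [[0, 0, 0], [0, 0, -0.2], 0],
    [[0, 0, 0], [0, 0, -0.5], 0],
    [[0, 0, 0], [0, 0, -0.8], 0],
    [[0, 0, 0], [0, 0, -0.8], 0],
    [[0, 0, 0], [0, 0, -0.8], 0],
    [[0, 0, 0], [0, 0, -0.8], 0],
    [[0, 0, 0], [0, 0, -0.8], 0],
    [[0, 0, 0], [0, 0, -0.3], 0],
    [[0, 0, 0], [0, 0, 0], 0]
  ]
}}

```text
time_s: 6.65
eef_pos: [558.1, -349.0, 131.4]
tcp_rot: [179.8, -0.2, 3.7]
force: [-0.3, -0.6, 0.6]
opening: 0.007
```

```bash
python3 - <<'E'
from h import *
# tray from the top picture: white-mask contour, tongue edges at z=6
im=np.load('top0.npz')['im']; p=vision.camera_params('top')
hsv=cv2.cvtColor(im,cv2.COLOR_RGB2HSV)
m=((hsv[...,1]<90)&(hsv[...,2]>120)).astype(np.uint8); m[:,:165]=0;m[:,245:]=0;m[:165]=0;m[290:]=0
ys,xs=np.where(m>0); W=ray(p,np.c_[xs,ys],6)[:,:2].astype(np.float32)
u0=np.array([.934,-.357]); s=W@u0
end=s.max()
T=W[(s>end-125)]; r=cv2.minAreaRect(T); print('tongue',r,cv2.boxPoints(r).round(1).tolist())
# floor+walls rect
print('all z21',cv2.minAreaRect(ray(p,np.c_[xs,ys],21)[:,:2].astype(np.float32)))
s=get_state();print(s['eef_pos'],s['tcp_rot'],s['force'],s['opening'],s['time_s'])
im,d,p=snap('wrist'); save('w2.png',im)
E
```

```text
tongue ((636.8344116210938, 204.88636779785156), (90.30587768554688, 124.82588195800781), 69.3041000366211) [[562.5, 184.6999969482422], [679.2999877929688, 140.60000610351562], [711.2000122070312, 225.10000610351562], [594.4000244140625, 269.20001220703125]]
all z21 ((565.5745849609375, 230.0451202392578), (94.85071563720703, 270.795166015625), 68.41221618652344)
[ 558.06655632 -348.97033027  131.43358801] [179.84294394  -0.1809107    3.67174469] [-0.28240426 -0.60879561  0.60552658] 0.007007602338430697 6.65
```

View pics/w2.png

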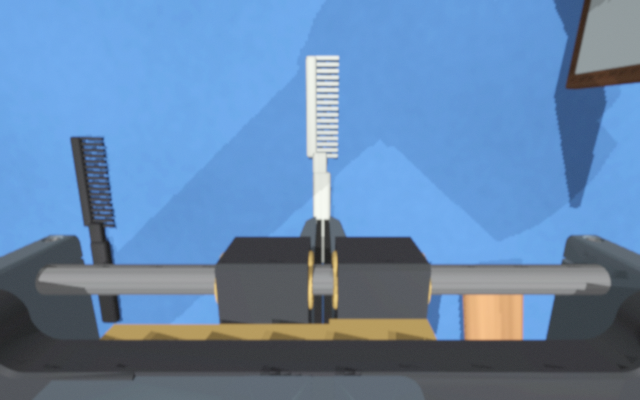

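The fingers shut completely (opening 0.007) and the comb is still on the bench, with its head at (323,105). The grasp missed, so I'll measure where the comb is now.

```bash
cat > comb.py <<'E'
from h import *
def comb(im,p,z=8,head=6):
    hsv=cv2.cvtColor(im,cv2.COLOR_RGB2HSV)
    m=((hsv[...,1]<80)&(hsv[...,2]>120)).astype(np.uint8); m[:,:280]=0;m[:,370:]=0;m[216:]=0
    ys,xs=np.where(m>0); W=ray(p,np.c_[xs,ys],head)[:,:2]
    print(len(xs),'x',W[:,0].min(),W[:,0].max(), cv2.minAreaRect(W.astype(np.float32)))
E
python3 - <<'E'
from comb import *
im,d,p=snap('wrist'); comb(im,p)
print(ray(p,[[322,155],[308,57],[338,57],[308,157]],6))
im,d,p=snap('side'); save('s2.png',cv2.resize(im[180:380,240:500],(780,600)))
im,d,p=snap('top');hsv=cv2.cvtColor(im,cv2.COLOR_RGB2HSV)
m=((hsv[...,1]<110)&(hsv[...,2]>110)).astype(np.uint8)
m[:,:410]=0;m[:,465:]=0;m[:140]=0;m[250:]=0
ys,xs=np.where(m>0);print('top',len(xs),cv2.minAreaRect(ray(p,np.c_[xs,ys],6)[:,:2].astype(np.float32)))
E
```

```text
4420 x 526.5208173712713 683.7140558514621 ((604.988037109375, -345.484375), (156.0806427001953, 31.770652770996094), 4.1777753829956055)
[[ 589.70021213 -345.65883734    6.        ]
 [ 679.2940239  -326.8965606     6.        ]
 [ 681.09114475 -354.63428944    6.        ]
 [ 586.80771328 -331.8252976     6.        ]]
top 2930 ((554.475341796875, -342.73638916015625), (135.81314086914062, 257.3950500488281), 79.55648040771484)
```

View pics/s2.png

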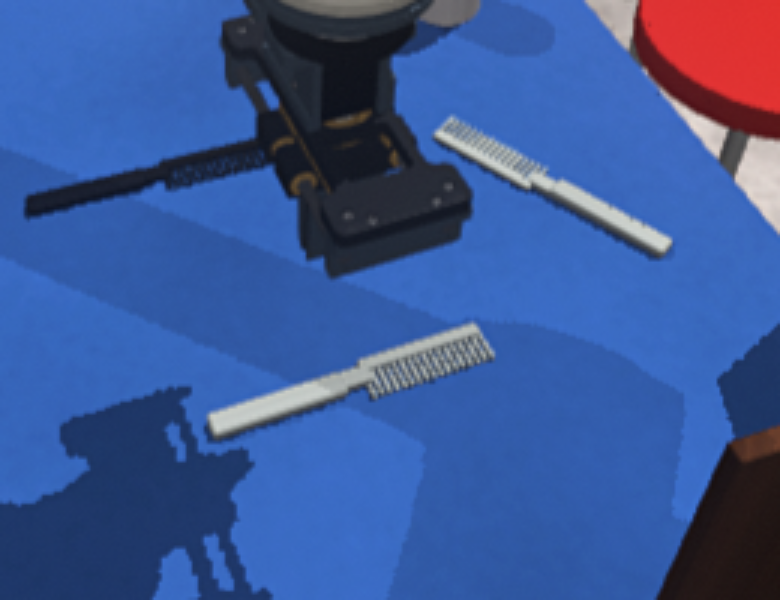

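The comb lies untouched, so the fingers closed above it or beside it. I'll check the real fingertip position against the TCP reading, using the side view.

```bash
python3 - <<'E'
from h import *
s=get_state();P=np.array(s['eef_pos']);print(P,s['q'],s['opening'],s['time_s'])
im,d,p=snap('side')
for n,q in dict(tcp=P,grasp=P+[0,0,19],px=P+[16,0,0],mx=P-[16,0,0],comb_o=[579,-346.4,8],handle_end=[474,-352.6,8]).items(): print(n,proj(p,[q]))
o=cv2.resize(im[200:330,300:460],(800,650),interpolation=cv2.INTER_CUBIC)
for q,c in ((P,(255,0,0)),(P+[0,0,19],(0,255,0)),(P+[16,0,0],(255,255,0)),(P-[16,0,0],(255,255,0)),([556.5,-347.8,10],(255,0,255))):
    u=(proj(p,[q])[0]-[300,200]+.5)*5; cv2.circle(o,tuple(int(v) for v in u),4,c,-1)
save('s3.png',o[:600])
E
```

```text
[ 556.36602436 -347.7526253   127.42511654] [-3.72188152e+01  3.38311122e+01  7.59375663e+01 -3.79562296e-04
  7.03420498e+01  4.91159835e+01] 0.005491621573371848 6.85
tcp [[348.68536747 272.89325441]]
grasp [[349.00263171 266.43529704]]
px [[356.63960869 270.93584339]]
mx [[340.66298748 274.86772551]]
comb_o [[356.8810059  305.84899453]]
handle_end [[309.45694956 321.20722272]]
```

View pics/s3.png

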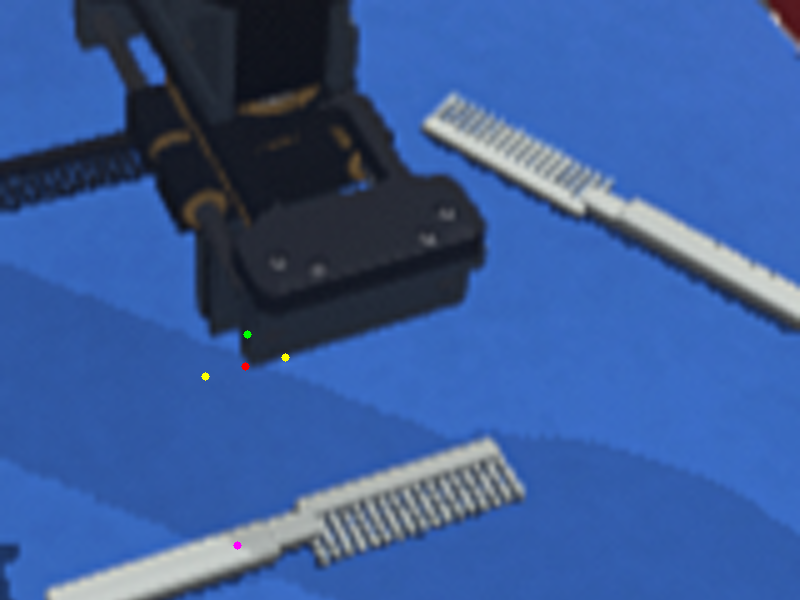

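```bash
python3 - <<'E'
from h import *
import pickle
p=pickle.load(open('w1.pkl','rb')); P=np.array([551.3,-344.2,181.9])
for dz in (0,10,19,30):
  for dy in (45,-45):
    print('w1',dz,dy,proj(p,[P+[16,dy,dz]]).round(0))
s=get_state(); im,d,p=snap('wrist'); P=np.array(s['eef_pos']);print(P, 'now tip front px',proj(p,[P+[16,0,0],P+[16,0,19]]).round(0))
T=np.array(p['world_to_cam']);K=np.array(p['intrinsics'])
def pt(u,v):
    z=d[v,u]; n=cv2.undistortPoints(np.array([[[u,v]]],float),K,np.array(p['dist']))[0,0]
    return (T[:3,:3].T@(np.array([n[0]*z,n[1]*z,z])-T[:3,3])).round(1)
for v in range(205,250,4): print(v,[pt(u,v).tolist() for u in (306,314,322,330,338)])
E
```

```text
w1 0 45 [[255. 199.]]
w1 0 -45 [[394. 209.]]
w1 10 45 [[251. 204.]]
w1 10 -45 [[398. 214.]]
w1 19 45 [[248. 208.]]
w1 19 -45 [[401. 218.]]
w1 30 45 [[244. 213.]]
w1 30 -45 [[406. 224.]]
[ 556.40591775 -347.75939876  127.39210844] now tip front px [[325. 204.]
 [325. 213.]]
205 [[534.1, -331.2, -1.3], [534.9, -339.6, -0.3], [538.1, -347.9, 9.1], [538.8, -356.0, 9.4], [536.1, -364.9, -1.8]]
209 [[530.2, -331.5, 0.3], [530.2, -339.9, -1.5], [534.2, -348.2, 10.2], [534.4, -356.4, 8.9], [532.1, -365.2, -0.5]]
213 [[525.8, -331.7, 0.3], [526.1, -340.2, -0.3], [529.8, -348.4, 9.9], [530.4, -356.6, 9.9], [527.6, -365.5, -0.8]]
217 [[520.7, -331.9, -1.8], [573.9, -341.7, 159.8], [525.3, -348.7, 9.1], [574.6, -350.4, 160.1], [523.2, -365.9, -0.6]]
221 [[573.8, -337.7, 167.0], [574.3, -341.9, 167.5], [521.0, -349.0, 9.2], [574.6, -350.3, 166.8], [575.1, -354.4, 167.7]]
225 [[573.5, -338.0, 172.4], [574.0, -342.1, 173.1], [516.9, -349.3, 10.0], [574.6, -350.1, 173.1], [575.6, -354.0, 175.2]]
229 [[574.1, -338.3, 179.8], [574.4, -342.2, 180.0], [512.3, -349.6, 9.4], [574.5, -350.0, 178.9], [575.1, -353.8, 179.9]]
233 [[574.3, -338.6, 185.6], [573.9, -342.4, 183.9], [508.1, -349.8, 9.9], [574.5, -349.9, 184.3], [574.8, -353.7, 184.5]]
237 [[595.1, -340.5, 243.1], [574.5, -342.5, 190.6], [503.7, -350.1, 10.0], [573.1, -350.0, 185.8], [595.5, -349.5, 242.6]]
241 [[594.8, -340.6, 245.3], [573.9, -342.6, 194.0], [498.7, -350.4, 8.9], [573.2, -349.9, 191.0], [595.7, -349.3, 246.3]]
245 [[594.8, -340.7, 248.1], [574.0, -342.8, 198.6], [493.9, -350.7, 8.2], [573.1, -349.8, 195.5], [595.7, -349.2, 248.9]]
249 [[595.2, -340.9, 251.7], [574.6, -342.9, 204.3], [490.7, -351.0, 11.3], [573.1, -349.7, 199.8], [595.5, -349.1, 251.1]]
```

Depth shows the visible fingertips end about 29 mm above the reported TCP, which explains why the fingers closed over the comb. I'll open, go back down and check the tip height from the depth before going lower under force watch.

Call:
{"fn": "play_rows", "kwargs": {
  "increments": [
    [[0, 0, 0], [0, 0, 0.5], 0.6],
    [[0, 0, 0], [0, 0, 0.8], 0.6],
    [[0, 0, 0], [0, 0, 0.8], 0.6],
    [[0, 0, 0], [0, 0, 0.8], 0.6],
    [[0, 0, 0], [0, 0, 0.8], 0.6],
    [[0, 0, 0], [0, 0, 0.6], 0.6],
    [[0, 0, 0], [0, 0, 0.4], 0.6],
    [[0, 0, 0], [0, 0, 0.2], 0.6],
    [[0, 0, 0], [0, 0, 0], 0.6],
    [[0, 0, 0], [0, 0, 0], 0.6]
  ]
}}

```text
time_s: 7.78
eef_pos: [557.2, -348.4, 6.5]
tcp_rot: [180.0, -0.0, 3.7]
force: [-0.7, 0.3, -0.3]
opening: 0.595
```

```bash
cat > tips.py <<'E'
from h import *
s=get_state(); im,d,p=snap('wrist'); P=np.array(s['eef_pos']);print(P.round(1),np.round(s['tcp_rot'],2),np.round(s['force'],1),s['opening'],s['time_s'])
T=np.array(p['world_to_cam']);K=np.array(p['intrinsics'])
v,u=np.mgrid[0:400,0:640]; n=cv2.undistortPoints(np.c_[u.ravel(),v.ravel()].astype(float).reshape(-1,1,2),K,np.array(p['dist'])).reshape(-1,2)
z=d.ravel(); W=(np.c_[n*z[:,None],z]-T[:3,3])@T[:3,:3]; W[z==0]=np.nan
W=W.reshape(400,640,3); Q=W-P
sel=(abs(Q[...,0])<30)&(abs(Q[...,1])<60)&(W[...,2]>14)&(Q[...,2]<75)
for nm,sd in (('+y',Q[...,1]>0),('-y',Q[...,1]<0)):
    w=W[sel&sd]
    print(nm,len(w), 'z pct',np.percentile(w[:,2],[0,1,5,50]).round(1) if len(w) else '', (w[w[:,2]<w[:,2].min()+8]).mean(0).round(1) if len(w) else '', 'y range',(w[:,1].min()-P[1],w[:,1].max()-P[1]) if len(w) else '')
save('tips.png',im)
E
python3 tips.py
```

```text
[ 557.2 -348.4    6.5] [ 1.7999e+02 -1.0000e-02  3.6700e+00] [-0.7  0.3 -0.3] 0.5949989430502746 7.7833
+y 1303 z pct [35.9 37.7 40.5 63.8] [ 564.2 -318.7   40.5] y range (np.float64(26.60035538234206), np.float64(40.33350151773226))
-y 1304 z pct [36.6 37.9 40.5 63.9] [ 568.2 -376.2   41. ] y range (np.float64(-37.25283407554002), np.float64(-25.629183996006873))
```

View pics/tips.png

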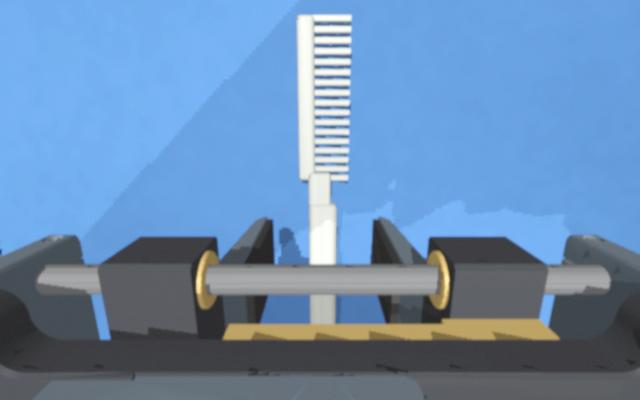

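The fingertips really are about 30 mm above the reported TCP: depth gives 36.5 mm against 6.5 mm. The picture shows the handle at column 322, centred between the fingers at 272 and 373. I'll lower in stages while watching the force.

Call:
{"fn": "play_rows", "kwargs": {
  "increments": [
    [[0, 0, 0], [0, 0, 0.3], 0.6],
    [[0, 0, 0], [0, 0, 0.3], 0.6],
    [[0, 0, 0], [0, 0, 0.2], 0.6],
    [[0, 0, 0], [0, 0, 0.1], 0.6],
    [[0, 0, 0], [0, 0, 0], 0.6]
  ]
}}

```text
time_s: 8.25
eef_pos: [556.5, -347.9, -17.3]
tcp_rot: [-180.0, 0.1, 3.7]
force: [-0.8, -0.5, -0.4]
opening: 0.6
```

```bash
python3 tips.py
```

```text
[ 556.5 -347.9  -17.3] [-1.7995e+02  6.0000e-02  3.6700e+00] [-0.8 -0.5 -0.4] 0.5995620977744818 8.25
+y 1291 z pct [14.  14.7 17.2 40.4] [ 564.  -318.    18.1] y range (np.float64(26.512523952960464), np.float64(40.565125045412856))
-y 1292 z pct [14.  14.7 17.6 40.4] [ 567.7 -376.    18.2] y range (np.float64(-37.38157230963884), np.float64(-25.871900861135657))
```

Call:
{"fn": "play_rows", "kwargs": {
  "increments": [
    [[0, 0, 0], [0, 0, 0.12], 0.6],
    [[0, 0, 0], [0, 0, 0.12], 0.6],
    [[0, 0, 0], [0, 0, 0.1], 0.6],
    [[0, 0, 0], [0, 0, 0], 0.6]
  ]
}}

```text
time_s: 8.63
eef_pos: [556.7, -348.0, -25.4]
tcp_rot: [-180.0, 0.0, 3.7]
force: [-0.2, -0.2, -0.1]
opening: 0.6
```

Call:
{"fn": "play_rows", "kwargs": {
  "increments": [
    [[0, 0, 0], [0, 0, 0.08], 0.5],
    [[0, 0, 0], [0, 0, 0], 0],
    [[0, 0, 0], [0, 0, 0], 0],
    [[0, 0, 0], [0, 0, 0], 0],
    [[0, 0, 0], [0, 0, 0], 0],
    [[0, 0, 0], [0, 0, 0], 0],
    [[0, 0, 0], [0, 0, 0], 0],
    [[0, 0, 0], [0, 0, 0], 0],
    [[0, 0, 0], [0, 0, 0], 0]
  ],
  "grip_force": 30
}}

```text
time_s: 9.38
eef_pos: [557.1, -348.3, -26.8]
tcp_rot: [180.0, -0.0, 3.7]
force: [0.1, -0.0, 1.0]
opening: 0.192
```

Gripped: an opening of 0.192 is about 18 mm, the handle's width. Lifting now.

Call:
{"fn": "play_rows", "kwargs": {
  "increments": [
    [[0, 0, 0], [0, 0, 0], 0],
    [[0, 0, 0], [0, 0, -0.2], 0],
    [[0, 0, 0], [0, 0, -0.5], 0],
    [[0, 0, 0], [0, 0, -0.8], 0],
    [[0, 0, 0], [0, 0, -0.8], 0],
    [[0, 0, 0], [0, 0, -0.8], 0],
    [[0, 0, 0], [0, 0, -0.8], 0],
    [[0, 0, 0], [0, 0, -0.3], 0],
    [[0, 0, 0], [0, 0, -0.2], 0],
    [[0, 0, 0], [0, 0, 0], 0]
  ]
}}

```text
time_s: 10.22
eef_pos: [557.3, -348.4, 84.0]
tcp_rot: [180.0, -0.1, 3.7]
force: [1.0, 0.4, -0.9]
opening: 0.194
```

```bash
cat > held.py <<'E'
from h import *
s=get_state(); im,d,p=snap('wrist'); P=np.array(s['eef_pos']);print(P.round(1),np.round(s['tcp_rot'],2),np.round(s['force'],1),s['opening'],s['time_s'])
T=np.array(p['world_to_cam']);K=np.array(p['intrinsics'])
v,u=np.mgrid[0:400,0:640]; n=cv2.undistortPoints(np.c_[u.ravel(),v.ravel()].astype(float).reshape(-1,1,2),K,np.array(p['dist'])).reshape(-1,2)
z=d.ravel(); W=(np.c_[n*z[:,None],z]-T[:3,3])@T[:3,:3]; W[z==0]=np.nan
y=np.radians(s['tcp_rot'][2]); Q=W-P; X=Q[:,0]*np.cos(y)+Q[:,1]*np.sin(y); Y=-Q[:,0]*np.sin(y)+Q[:,1]*np.cos(y); Z=Q[:,2]
m=(X>22)&(X<140)&(abs(Y)<45)&(abs(Z-31)<30)
X,Y,Z=X[m],Y[m],Z[m]; print(len(X),'tool-frame(yaw) x end',np.percentile(X,99.8))
hd=X>45
print('head y range',np.percentile(Y[hd],[.5,99.5]),'y mid by x',[(a,(np.percentile(Y[abs(X-a)<4],2)+np.percentile(Y[abs(X-a)<4],98))/2) for a in (50,70,90,110)])
print('z by x',[(a,np.median(Z[abs(X-a)<4]).round(1)) for a in (26,50,70,90,110,122)])
save('held.png',im)
E
python3 held.py
```

```text
[ 557.3 -348.4   84. ] [ 1.7995e+02 -5.0000e-02  3.6700e+00] [ 1.   0.4 -0.9] 0.19389390275958876 10.2167
9034 tool-frame(yaw) x end 124.19209586743244
head y range [-15.43356522  15.23402086] y mid by x [(50, np.float64(0.01626439904952104)), (70, np.float64(0.06728611165301768)), (90, np.float64(0.054858574333319865)), (110, np.float64(-0.15131912796620384))]
z by x [(26, np.float64(34.1)), (50, np.float64(30.8)), (70, np.float64(30.9)), (90, np.float64(31.0)), (110, np.float64(30.7)), (122, np.float64(30.4))]
```

```bash
python3 plan.py 584 225 85 159.3 0 37
```

```text
N 37
[[[-0.0,-0.0,-0.92],[0.069,-0.616,-0.002],0.0],[[-0.0,-0.0,-0.92],[0.114,-0.61,-0.002],0.0],[[-0.0,-0.0,-0.92],[0.158,-0.6,-0.002],0.0],[[-0.0,-0.0,-0.92],[0.202,-0.586,-0.002],0.0],[[-0.0,-0.0,-0.92],[0.244,-0.57,-0.002],0.0],[[-0.0,-0.0,-0.92],[0.286,-0.551,-0.002],0.0],[[-0.0,-0.0,-0.92],[0.325,-0.528,-0.002],0.0],[[-0.0,-0.0,-0.92],[0.363,-0.503,-0.002],0.0],[[-0.0,-0.0,-0.92],[0.399,-0.475,-0.002],0.0],[[-0.0,-0.0,-0.92],[0.433,-0.444,-0.002],0.0]]
[[[-0.0,-0.0,-0.92],[0.464,-0.411,-0.002],0.0],[[-0.0,-0.0,-0.92],[0.493,-0.376,-0.002],0.0],[[-0.0,-0.0,-0.92],[0.519,-0.339,-0.002],0.0],[[-0.0,-0.0,-0.92],[0.543,-0.3,-0.002],0.0],[[-0.0,-0.0,-0.92],[0.563,-0.26,-0.002],0.0],[[-0.0,-0.0,-0.92],[0.581,-0.218,-0.002],0.0],[[-0.0,-0.0,-0.92],[0.595,-0.174,-0.002],0.0],[[-0.0,-0.0,-0.92],[0.606,-0.13,-0.002],0.0],[[-0.0,-0.0,-0.92],[0.614,-0.085,-0.002],0.0],[[-0.0,-0.0,-0.92],[0.619,-0.04,-0.002],0.0]]
[[[-0.0,-0.0,-0.92],[0.62,0.005,-0.002],0.0],[[-0.0,-0.0,-0.92],[0.618,0.051,-0.002],0.0],[[-0.0,-0.0,-0.92],[0.613,0.096,-0.002],0.0],[[-0.0,-0.0,-0.92],[0.604,0.141,-0.002],0.0],[[-0.0,-0.0,-0.92],[0.592,0.185,-0.002],0.0],[[-0.0,-0.0,-0.92],[0.577,0.228,-0.002],0.0],[[-0.0,-0.0,-0.92],[0.559,0.269,-0.002],0.0],[[-0.0,-0.0,-0.92],[0.537,0.31,-0.002],0.0],[[-0.0,-0.0,-0.92],[0.513,0.348,-0.002],0.0],[[-0.0,-0.0,-0.92],[0.486,0.385,-0.002],0.0]]
[[[-0.0,-0.0,-0.92],[0.457,0.42,-0.002],0.0],[[-0.0,-0.0,-0.92],[0.425,0.452,-0.002],0.0],[[-0.0,-0.0,-0.92],[0.391,0.482,-0.002],0.0],[[-0.0,-0.0,-0.92],[0.354,0.509,-0.002],0.0],[[-0.0,-0.0,-0.92],[0.316,0.534,-0.002],0.0],[[-0.0,-0.0,-0.92],[0.276,0.556,-0.002],0.0],[[-0.0,-0.0,-0.92],[0.234,0.574,-0.002],0.0]]
```

Call:
{"fn": "play_rows", "kwargs": {
  "increments": [
    [[0, 0, -0.92], [0.07, -0.62, 0], 0],
    [[0, 0, -0.92], [0.11, -0.61, 0], 0],
    [[0, 0, -0.92], [0.16, -0.6, 0], 0],
    [[0, 0, -0.92], [0.2, -0.59, 0], 0],
    [[0, 0, -0.92], [0.24, -0.57, 0], 0],
    [[0, 0, -0.92], [0.29, -0.55, 0], 0],
    [[0, 0, -0.92], [0.33, -0.53, 0], 0],
    [[0, 0, -0.92], [0.36, -0.5, 0], 0],
    [[0, 0, -0.92], [0.4, -0.48, 0], 0],
    [[0, 0, -0.92], [0.43, -0.44, 0], 0]
  ]
}}

```text
time_s: 11.1
eef_pos: [563.3, -192.1, 81.8]
tcp_rot: [-179.9, 0.0, 46.0]
force: [0.2, 0.9, -0.9]
opening: 0.19
```

Call:
{"fn": "play_rows", "kwargs": {
  "increments": [
    [[0, 0, -0.92], [0.46, -0.41, 0], 0],
    [[0, 0, -0.92], [0.49, -0.38, 0], 0],
    [[0, 0, -0.92], [0.52, -0.34, 0], 0],
    [[0, 0, -0.92], [0.54, -0.3, 0], 0],
    [[0, 0, -0.92], [0.56, -0.26, 0], 0],
    [[0, 0, -0.92], [0.58, -0.22, 0], 0],
    [[0, 0, -0.92], [0.6, -0.17, 0], 0],
    [[0, 0, -0.92], [0.61, -0.13, 0], 0],
    [[0, 0, -0.92], [0.61, -0.09, 0], 0],
    [[0, 0, -0.92], [0.62, -0.04, 0], 0]
  ]
}}

```text
time_s: 11.93
eef_pos: [569.9, -37.5, 81.8]
tcp_rot: [-179.9, -0.0, 88.2]
force: [-0.2, -0.9, -1.6]
opening: 0.195
```

Call:
{"fn": "play_rows", "kwargs": {
  "increments": [
    [[0, 0, -0.92], [0.62, 0.01, 0], 0],
    [[0, 0, -0.92], [0.62, 0.05, 0], 0],
    [[0, 0, -0.92], [0.61, 0.1, 0], 0],
    [[0, 0, -0.92], [0.6, 0.14, 0], 0],
    [[0, 0, -0.92], [0.59, 0.19, 0], 0],
    [[0, 0, -0.92], [0.58, 0.23, 0], 0],
    [[0, 0, -0.92], [0.56, 0.27, 0], 0],
    [[0, 0, -0.92], [0.54, 0.31, 0], 0],
    [[0, 0, -0.92], [0.51, 0.35, 0], 0],
    [[0, 0, -0.92], [0.49, 0.39, 0], 0]
  ]
}}

```text
time_s: 12.77
eef_pos: [577.0, 117.4, 81.8]
tcp_rot: [-179.9, -0.1, 130.4]
force: [0.8, -0.6, -0.3]
opening: 0.193
```

Call:
{"fn": "play_rows", "kwargs": {
  "increments": [
    [[0, 0, -0.92], [0.46, 0.42, 0], 0],
    [[0, 0, -0.92], [0.43, 0.45, 0], 0],
    [[0, 0, -0.92], [0.39, 0.48, 0], 0],
    [[0, 0, -0.92], [0.35, 0.51, 0], 0],
    [[0, 0, -0.92], [0.32, 0.53, 0], 0],
    [[0, 0, -0.92], [0.28, 0.56, 0], 0],
    [[0, 0, -0.92], [0.23, 0.57, 0], 0],
    [[0, 0, 0], [0, 0, 0], 0],
    [[0, 0, 0], [0, 0, 0], 0]
  ]
}}

```text
time_s: 13.52
eef_pos: [581.3, 225.4, 81.9]
tcp_rot: [-179.9, -0.1, 159.7]
force: [-0.5, -0.1, -0.3]
opening: 0.193
```

```bash
python3 held.py
```

```text
[581.3 225.4  81.9] [-1.7993e+02 -8.0000e-02  1.5969e+02] [-0.5 -0.1 -0.3] 0.19266207140078173 13.5167
8964 tool-frame(yaw) x end 123.84286095306081
head y range [-16.33237808  14.35012337] y mid by x [(50, np.float64(-0.8495740593261178)), (70, np.float64(-0.9065279986243215)), (90, np.float64(-0.8252265983985252)), (110, np.float64(-1.0665765557397648))]
z by x [(26, np.float64(34.0)), (50, np.float64(31.1)), (70, np.float64(30.9)), (90, np.float64(31.3)), (110, np.float64(30.8)), (122, np.float64(30.6))]
```

View pics/held.png

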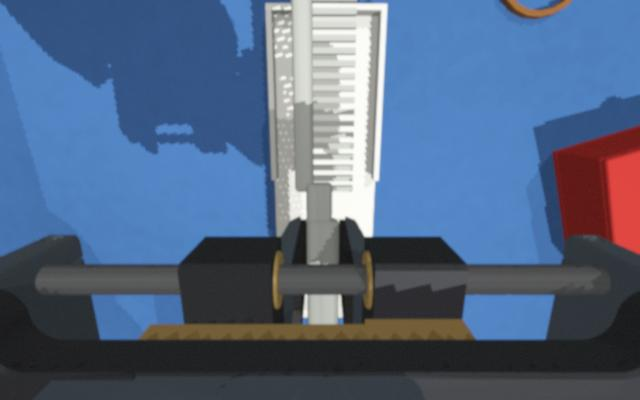

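The held comb sits over the tray. The walls run from (267,5) to (274,180) on the left and (385,5) to (378,180) on the right, with the end wall at row 5. I'll measure the walls in the tool frame from the depth.

```bash
cat > walls.py <<'E'
from h import *
s=get_state(); im,d,p=snap('wrist'); P=np.array(s['eef_pos']);print(P.round(1),np.round(s['tcp_rot'],2),s['time_s'])
T=np.array(p['world_to_cam']);K=np.array(p['intrinsics'])
v,u=np.mgrid[0:400,0:640]; n=cv2.undistortPoints(np.c_[u.ravel(),v.ravel()].astype(float).reshape(-1,1,2),K,np.array(p['dist'])).reshape(-1,2)
z=d.ravel(); W=(np.c_[n*z[:,None],z]-T[:3,3])@T[:3,:3]
y=np.radians(s['tcp_rot'][2]); Q=W-P; X=Q[:,0]*np.cos(y)+Q[:,1]*np.sin(y); Y=-Q[:,0]*np.sin(y)+Q[:,1]*np.cos(y)
near=(z>0)&(X>0)&(X<175)&(abs(Y)<75)
m=near&(W[:,2]>17)&(W[:,2]<25)
r=cv2.minAreaRect(np.c_[X,Y][m].astype(np.float32)); print('walls rect tool-xy',r,m.sum())
for nm,k in (('+',Y>25),('-',Y<-25)):
    q=m&k&(X>25)&(X<130); f=np.polyfit(X[q],Y[q],1); print(nm,q.sum(),'y mid at x=75',np.polyval(f,75),'slope deg',np.degrees(f[0]),'x start',np.percentile(X[q],1), 'z',np.median(W[q,2]))
q=m&(X>130)&(abs(Y)<30); print('endwall x',np.median(X[q]) if q.any() else None,q.sum())
fl=near&(W[:,2]>3)&(W[:,2]<10); print('floor z',np.median(W[fl,2]))
E
python3 walls.py
```

```text
[581.5 224.8  82.1] [-1.7993e+02 -7.0000e-02  1.5962e+02] 13.5667
walls rect tool-xy ((85.41828918457031, -3.1226844787597656), (88.49838256835938, 130.2511749267578), 89.72049713134766) 2581
+ 807 y mid at x=75 38.736808543259656 slope deg -0.1917330753868755 x start 26.002626023203348 z 20.176720368000936
- 817 y mid at x=75 -44.81884194476403 slope deg -0.1456709056834281 x start 26.307505734077008 z 20.254503934512858
endwall x 148.31447439823506 310
floor z 5.353102840498815
```

The tray is centred at y = -3.0 and the comb at -0.9 in the tool's yaw frame. The x match is already right (20.3), and the yaw error is 0.2 degrees. I'll shift 2 mm and descend.

Call:
{"fn": "play_rows", "kwargs": {
  "increments": [
    [[0, 0, 0.04], [0, 0.08, 0.3], 0],
    [[0, 0, 0], [0, 0, 0.7], 0],
    [[0, 0, 0], [0, 0, 0.7], 0],
    [[0, 0, 0], [0, 0, 0.7], 0],
    [[0, 0, 0], [0, 0, 0.6], 0],
    [[0, 0, 0], [0, 0, 0.4], 0],
    [[0, 0, 0], [0, 0, 0.2], 0],
    [[0, 0, 0], [0, 0, 0], 0],
    [[0, 0, 0], [0, 0, 0], 0]
  ]
}}

```text
time_s: 14.37
eef_pos: [583.0, 226.9, -6.7]
tcp_rot: [180.0, 0.0, 159.5]
force: [-0.2, 0.3, 0.4]
opening: 0.192
```

```bash
python3 walls.py; python3 held.py
```

```text
[583.  226.9  -6.7] [1.7999e+02 1.0000e-02 1.5948e+02] 14.3667
walls rect tool-xy ((70.04698181152344, -0.3194465637207031), (88.58165740966797, 110.99879455566406), 89.90541076660156) 9708
+ 1862 y mid at x=75 41.37373505534359 slope deg -0.06149568595650696 x start 26.23362369920822 z 20.253107176340542
- 1862 y mid at x=75 -41.99514215192011 slope deg -0.0516310775635782 x start 26.167033525601806 z 20.217555478300156
endwall x None 0
floor z 5.368612896028739
[583.2 227.1  -6.3] [1.7997e+02 4.0000e-02 1.5949e+02] [-0.   0.7 -0.4] 0.19015270371014176 14.4167
34520 tool-frame(yaw) x end 128.9388681024765
head y range [-43.66854056  43.44753004] y mid by x [(50, np.float64(-0.0835913390701215)), (70, np.float64(-0.09675939296291602)), (90, np.float64(-0.13947587220089375)), (110, np.float64(-0.09995386847784715))]
z by x [(26, np.float64(12.0)), (50, np.float64(12.2)), (70, np.float64(12.5)), (90, np.float64(12.4)), (110, np.float64(12.7)), (122, np.float64(12.4))]
```

Call:
{"fn": "play_rows", "kwargs": {
  "increments": [
    [[0, 0, 0], [0, 0, 0.15], 0],
    [[0, 0, 0], [0, 0, 0.15], 0],
    [[0, 0, 0], [0, 0, 0.1], 0],
    [[0, 0, 0], [0, 0, 0.06], 0],
    [[0, 0, 0], [0, 0, 0], 0],
    [[0, 0, 0], [0, 0, 0], 0]
  ]
}}

```text
time_s: 14.97
eef_pos: [582.7, 227.0, -18.5]
tcp_rot: [-180.0, -0.0, 159.5]
force: [-0.4, 0.9, -0.7]
opening: 0.19
```

Call:
{"fn": "play_rows", "kwargs": {
  "increments": [
    [[0, 0, 0], [0, 0, 0.03], 0],
    [[0, 0, 0], [0, 0, 0.03], 0],
    [[0, 0, 0], [0, 0, 0.02], 0],
    [[0, 0, 0], [0, 0, 0], 0],
    [[0, 0, 0], [0, 0, 0], 0]
  ]
}}

```text
time_s: 15.38
eef_pos: [582.8, 227.0, -20.4]
tcp_rot: [-180.0, 0.0, 159.5]
force: [0.3, 0.8, -0.7]
opening: 0.195
```

Still no contact force, so I'll go down in half-millimetre steps until it touches.

Call:
{"fn": "play_rows", "kwargs": {
  "increments": [
    [[0, 0, 0], [0, 0, 0.03], 0],
    [[0, 0, 0], [0, 0, 0], 0],
    [[0, 0, 0], [0, 0, 0], 0]
  ]
}}

```text
time_s: 15.63
eef_pos: [582.9, 227.1, -20.8]
tcp_rot: [180.0, 0.0, 159.5]
force: [-0.7, 0.1, 4.8]
opening: 0.194
```

```bash
python3 - <<'E'
from h import *
s=get_state();print(s['eef_pos'],s['force'],s['moment'])
E
```

```text
[582.91522155 227.10722035 -20.79645221] [-0.74649855  0.11128148  4.785831  ] [-0.08030434  0.27819905 -0.03101258]
```

Contact, with +4.8 N upward. I'll release to a modest opening, then retreat straight up.

Call:
{"fn": "play_rows", "kwargs": {
  "increments": [
    [[0, 0, 0], [0, 0, 0], 0.22],
    [[0, 0, 0], [0, 0, 0], 0.27],
    [[0, 0, 0], [0, 0, 0], 0.35],
    [[0, 0, 0], [0, 0, 0], 0.5],
    [[0, 0, 0], [0, 0, 0], 0.5],
    [[0, 0, 0], [0, 0, 0], 0.5],
    [[0, 0, 0], [0, 0, 0], 0.5]
  ]
}}

```text
time_s: 16.22
eef_pos: [582.8, 227.0, -21.2]
tcp_rot: [-180.0, -0.0, 159.5]
force: [-0.9, -0.0, 0.4]
opening: 0.496
```

Call:
{"fn": "play_rows", "kwargs": {
  "increments": [
    [[0, 0, 0], [0, 0, -0.1], 0.5],
    [[0, 0, 0], [0, 0, -0.3], 0.5],
    [[0, 0, 0], [0, 0, -0.6], 0.5],
    [[0, 0, 0], [0, 0, -0.8], 0.5],
    [[0, 0, 0], [0, 0, -0.9], 0.5],
    [[0, 0, 0], [0, 0, -0.9], 0.5],
    [[0, 0, 0], [0, 0, -0.9], 0.5],
    [[0, 0, 0], [0, 0, -0.6], 0.5],
    [[0, 0, 0], [0, 0, -0.3], 0.5],
    [[0, 0, 0], [0, 0, 0], 0.5]
  ]
}}

```text
time_s: 17.05
eef_pos: [583.7, 227.4, 115.9]
tcp_rot: [179.9, 0.1, 159.5]
force: [1.1, -0.0, -0.4]
opening: 0.501
```

```bash
python3 walls.py; python3 - <<'E'
from h import *
im,d,p=snap('wrist'); t,dt,pt=snap('top'); s,ds,ps=snap('side')
c=lambda a:cv2.resize(a,(400,300),interpolation=cv2.INTER_CUBIC)
save('fin.png',np.vstack([np.hstack([c(im),c(t[150:300,130:330])]),np.hstack([c(s[100:200,220:353]),c(t)])]))
E
```

```text
[583.7 227.4 115.9] [1.7989e+02 1.4000e-01 1.5951e+02] 17.05
walls rect tool-xy ((76.85577392578125, 0.2586174011230469), (149.37338256835938, 88.4227523803711), 0.04675143584609032) 2205
+ 626 y mid at x=75 42.05357598836664 slope deg -0.06302511632484215 x start 26.29275968171632 z 20.268765802313524
- 629 y mid at x=75 -41.54149653352825 slope deg -0.08896176281190095 x start 26.440300519908707 z 20.228620967034896
endwall x 148.9734531867514 455
floor z 5.448307975284241
```

View pics/fin.png

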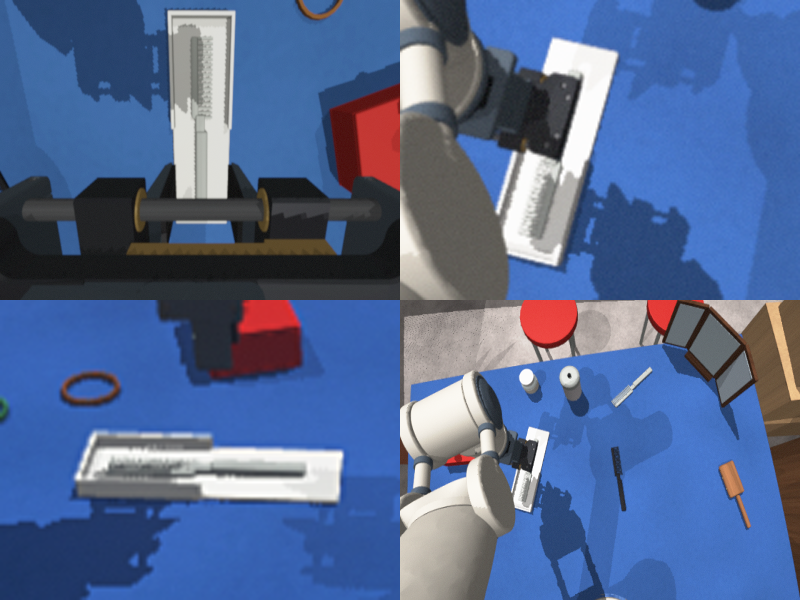

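The picture shows the comb flat and straight on the tray centreline. The whole toothed head is inside the walls and the handle is on the tongue. In the wrist tile the head ends at about row 118, before the walls end at about row 130. The gripper is clear and the black comb is where it was, so I'm handing in.

```bash
python3 -c "
from plant import robot; print(robot.hand_in())"
```

```text
the job is handed in; nothing more can be done
None
```

The steel comb nearest the base is in the white tray, turned end for end, and the job was handed in at about 17.2 s of the 38 s allowed.

- **Grasp:** The first grasp failed. The fingertips turned out to be about 30 mm above the reported TCP, so they closed above the comb without touching it. I measured this with the wrist depth camera and lowered the arm under force watch. The second grasp held at 0.19 opening, about 18 mm, which is the handle's width.
- **Placing:** I turned the comb about 156° and centred it on the tray walls to within about 0.5 mm and 0.1°. I lowered it until contact at about 5 N, then opened the fingers and rose straight up.
- **Last checks:** The final pictures show the comb flat and straight, all its teeth inside the bay and its handle out on the tongue. The gripper is clear and the black comb looks unmoved by eye; I did not measure it. The floor height read 5.4 mm against the stated 6 mm, within the stated calibration accuracy.

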